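# Dispense two pairs of long sample tubes with the rocker lever

### The job

Dispense four of the long sample tubes: on the dispenser that holds the long tubes, press the pad of its rocker lever all the way down so that the gate lifts and two tubes roll into its front tray, let the lever come right up again, then do exactly the same a second time and finish with the lever let go. Work only by pressing the pad: do not touch or pick up any tube, and leave the short-tube dispenser and the other things on the table alone.

Things in the scene. Friction and masses are not known exactly. Their poses are not given: they have to be found in the camera images.
- long_dispenser: The dispenser with the long tubes: white sloping chute with low clear sides on a grey base of 134 x 262 mm, fixed; the two look alike but for width and tubes. Origin: centre of the base's underside. Its x axis runs uphill: front tray x -123 to -41 mm, gate -40, tube queue, rear wall +63 (top 104 mm high), lever pad last. z up. The tray faces the robot, yaw within 0.35 rad.
- long_lever (a joint): Rocker of the long dispenser: 0 rest (pad up, gate down), 0.25 rad on its stop (pad down, gate up). Springs back when let go; takes 3 N at the pad to start, 5 N at the stop. A full press (past 0.22) frees just two tubes: prongs rise through the floor behind them with the gate. Once it is let up to about 0 the next ones roll to the gate in under 1 s.
- long_pad (a point): Centre of the top of the black ribbed pad (40 mm along the dispenser's x, 44 across, 8 thick) at the rear end of the long dispenser's lever; moves with it. In the dispenser's frame: x +94, z 128 mm at rest, x +103, z 107 fully pressed (21 mm down, 9 rearward). Tilts 7 deg up to the rear at rest, 7 deg down when pressed. The dispenser's rear wall ends 3 mm below the pressed pad.
- short_dispenser: The dispenser with the short tubes: white sloping chute with low clear sides on a grey base of 109 x 262 mm, fixed; the two look alike but for width and tubes. Origin: centre of the base's underside. Its x axis runs uphill: front tray x -113 to -31 mm, gate -30, tube queue, rear wall +72 (top 104 mm high), lever pad last. z up. The tray faces the robot, yaw within 0.35 rad.
- short_lever (a joint): Rocker of the short dispenser: 0 rest (pad up, gate down), 0.25 rad on its stop (pad down, gate up). Springs back when let go; takes 3 N at the pad to start, 5 N at the stop.
- long_tube1: Long tube 1 (1 is next to the gate, 6 uppermost): clear tube with red cap, 16 mm diameter, 100 mm long, lying across the chute. Origin at its centre, y along it.
- long_tube2: Long tube 2, like long_tube1; origin at its centre.
- long_tube3: Long tube 3, like long_tube1; origin at its centre.
- long_tube4: Long tube 4, like long_tube1; origin at its centre.
- long_tube5: Long tube 5, like long_tube1; origin at its centre.
- long_tube6: Long tube 6, like long_tube1; origin at its centre.
- short_tube1: Short tube 1 (1 is next to the gate, 4 uppermost): clear tube with red cap, 13 mm diameter, 75 mm long, lying across the chute of the short dispenser. Origin at its centre, y along it.
- short_tube2: Short tube 2, like short_tube1; origin at its centre.
- short_tube3: Short tube 3, like short_tube1; origin at its centre.
- short_tube4: Short tube 4, like short_tube1; origin at its centre.
- sanitizer: Loose bystander: clear pump bottle, 62 mm diameter, 174 mm high; origin at the centre of its underside.
- specimen_cup: Loose bystander: lidded white specimen cup, 64 mm diameter, 67 mm high, between the dispensers; origin at the centre of its underside.
- marker: Loose bystander: black marker pen, 126 mm long, 17 mm thick, lying along its x axis between the dispensers; origin under its middle.
- tape_roll: Loose bystander: roll of blue tape lying flat, 96 mm diameter, 25 mm high; origin at the centre of its underside.
Not all that is in view belongs to the job. Leave any yellow look-alike of the long_tube1 alone.

How it is judged:
By the outcome, as a careful person would: the job done as asked, in the order asked, and still so for the second after the job is handed in, with the robot touching nothing.
It also fails if it takes over 45 s, if anything falls off the work surface, if the arm or the gripper's body presses on something with over 40 N, if the wrist force passes 120 N, or if a joint passes its speed limit or range.

### The arm

A 6-joint arm with a two-finger parallel gripper is mounted at the origin on the work surface. World frame = base frame: x ahead of the robot, y to its left, z up, the work surface at z = 0. Lengths are in m, angles in degrees, forces in N, time in s.
With the tool pointing down it reaches from about 0.4 to 0.825 m from the base axis. Payload 7 kg.
Tool frame: the origin (TCP) lies midway between the tips of the shut fingers; the grasp point (between the pads) lies 19 mm behind it (grip_depth is the distance from the TCP to the grasp point, in m); z points along the fingers, y is the direction in which the jaws open and shut (so a half turn about z gives the same grasp; the last joint's range is limited). The gripper opens to 88 mm and grips with 3 to 60 N. Pads are 19 mm wide; open, the fingers measure 130 mm over their backs; the gripper's body (78 mm by 193 mm) begins 47 mm behind the grasp point.
Start: joints at [-59.181, 20.546, 0.682, 0, -70.136, -16.507], TCP at [0.167, -0.654, 0.227] pointing down, gripper open.
Joint ranges: [-176.03, 176.03], [-82.01, 121.73], [-58.28, 71.71], [-173.87, 95.51], [-174.79, -0.11], [-173.66, 173.66]. Speed limits (degrees/s): [136.94, 136.94, 172.46, 180, 180, 180].

### API

Orientations are given as [roll, pitch, yaw] about the fixed x, y, z axes, in that order (R = Rz(yaw) Ry(pitch) Rx(roll)).
In Python, from plant import * gives the robot as it stands.
- The arm moves only by the shell command python3 -m inch 'ROWS'. ROWS is JSON, a list of rows, each an object of numbers: "ax", "ay", "az": the turn, a rotation vector about the tool's x, y, z in degrees; "dx", "dy", "dz": the shift along the tool's x, y, z in mm; "fingers": the finger opening in mm, from 0 to 87.6. In form: [{"ax": .., "ay": .., "az": .., "dx": .., "dy": .., "dz": .., "fingers": ..}, ...]. A call has 1 to 8 rows; each row is the pose to reach, as a shift and turn from the pose commanded when the call began, along the tool's axes at that moment; what a row does not reach only later rows make up. A row lasts 1/8 s, in which the tool goes at most 62.5 mm and 10.7 degrees, less where a joint would pass 70% of its speed; a pose out of reach is approached as far as the arm can. A call with a gripper value outside its range is refused whole. The fingers move at their own pace and stop on an object; the grip force is fixed at half the most. Time passes only in rows, so rows that repeat a pose let the fingers close. It gives the time, the measured TCP pose, the force and the opening at its end, in the units of the state.
- get_obs(): the state, without advancing time (a new reading comes with each control period).
- snapshot(name): name is "scene" or "top"; returns a dict with "image" (384x512x3 uint8, red, green, blue), "fx", "fy", "cx", "cy" (pixels), "rvec" (rotation vector, rad) and "tvec" (3), from world to camera coordinates, as OpenCV has them. Camera axes: x right, y down, z forward; pixel columns grow to the right and rows downward; lengths in m; the calibration is good to about 2 mm. A picture is of the moment at which its call begins. There is no depth.
- close_job(): hands the job in, once; it reports no verdict.
Trained networks look in the newest picture that a camera, given by its name, has taken for a name from the list of things; names that differ only in an ending like _2 or _b are one class to them, and where a whole thing is asked for, a point or a joint stands for the part that bears it (a point fixed in the world has none). Each returns a list of dicts, best first, with "score" (0 to 1); they miss things now and then, are a little off and sometimes report something else, mostly with a low value. They report only what shows in the picture. A call takes as long as a camera call. They do not tell look-alikes from the thing itself.
- search_frame(target, camera): "bbox" ([centre column, centre row, width, height] in pixels, round what is visible of it).
- trace(target, camera): "mask" (384x512 bool, what is visible of it) and "bbox" ([centre column, centre row, width, height] in pixels, round what is visible of it).
- landmark_of(target, camera): "position" ([column, row] in pixels: a listed point, or the origin of a listed thing).
The state is a dict: "clock": time; "joint_pos": joint angles; "qvel": joint speeds; "tau": joint torques, N m; "tool_pos": TCP position; "orientation": TCP orientation; "force": force on the tool from outside, world axes, zero at the start; "moment": the same for the moment, N m; "opening": finger opening in m.
Only numpy, scipy, OpenCV 4.12 (cv2) and the standard library are available. Lean on these libraries where they do the work, as an engineer would, in place of code of your own. Each camera call takes 0.05 s, during which the arm holds its last target.

## Working session

There is one attempt and no reset: what is moved stays moved. The work goes in short steps, Python scripts to look and compute and a shell command to move; the robot and the scene stay as the last step left them, time stands still between calls to the robot, and variables do not carry over. Pictures are saved under pics/ and viewed, and the job is handed in when it is done.

```bash
ls; mkdir -p pics; python3 - <<'E'
from plant import *
import cv2
for n in ("scene","top"):
    s=snapshot(n); cv2.imwrite(f"pics/{n}0.png",cv2.resize(s["image"][:,:,::-1],(800,600),interpolation=cv2.INTER_CUBIC))
    print(n,s["fx"],s["cx"],s["cy"],s["rvec"],s["tvec"])
    for t in ("long_dispenser","long_pad","short_dispenser","long_tube1"):
        print(t,[(r["score"],r["position"]) for r in landmark_of(t,n)][:4],[(r["score"],r["bbox"]) for r in search_frame(t,n)][:3])
print(get_obs())
E
```

```text
pics
scene 487.9752385861595 257.54995192751875 192.34295865828338 [ 2.31956865  1.11287786 -0.35169241] [-0.22878086 -0.29821753  1.79238357]
long_dispenser [(0.77, [216.9, 220.1])] [(0.6, [216.8, 219.0, 91.5, 72.6])]
long_pad [(0.87, [242.4, 212.8])] [(0.9, [221.5, 206.6, 62.2, 48.8])]
short_dispenser [(0.94, [311.6, 150.9])] [(0.65, [213.8, 216.6, 89.8, 73.6]), (0.6, [312.9, 146.8, 77.4, 64.2])]
long_tube1 [(0.72, [335.8, 272.9]), (0.69, [211.4, 207.6]), (0.57, [147.1, 189.2]), (0.55, [207.7, 201.7])] [(0.73, [228.7, 211.0, 19.3, 20.0]), (0.6, [215.7, 208.5, 22.4, 22.2]), (0.5, [149.2, 191.2, 17.2, 17.0])]
top 350.6142587422983 258.35407563225664 190.99437575777094 [ 2.21502512 -2.14836683  0.16933888] [-0.13116543  0.50708765  0.89002311]
long_dispenser [(0.73, [294.9, 219.4]), (0.17, [218.3, 217.6])] [(0.87, [294.5, 222.7, 76.4, 109.7])]
long_pad [(0.87, [290.5, 184.4])] [(0.91, [297.5, 211.1, 60.7, 74.1]), (0.34, [217.9, 164.0, 5.1, 46.2])]
short_dispenser [(0.72, [137.2, 232.3]), (0.18, [217.3, 221.2])] [(0.58, [129.4, 229.4, 58.4, 98.9])]
long_tube1 [(0.79, [298.8, 220.8]), (0.78, [298.6, 228.4]), (0.78, [297.9, 217.5]), (0.75, [335.5, 315.7])] [(0.8, [298.1, 231.2, 35.1, 14.6]), (0.75, [301.0, 233.9, 40.7, 14.8]), (0.68, [294.8, 209.0, 40.7, 17.8])]
{'clock': 0.9, 'joint_pos': array([-5.91798192e+01,  2.05449992e+01,  6.80830116e-01, -1.48218260e-03,
       -7.01335826e+01, -1.65070472e+01]), 'qvel': array([ 0.05823102,  0.09004013,  0.04346758, -0.0311532 ,  0.03452455,
       -0.00245623]), 'tau': array([-2.43046734e-04, -5.82353818e+01,  2.93298697e+01,  7.00239390e+00,
        1.24884219e-02, -3.57302497e-05]), 'tool_pos': array([ 0.16686168, -0.65402793,  0.22656336]), 'orientation': array([-1.79998240e+02,  1.97534471e-03, -1.65687370e+02]), 'force': array([-1.10549516, -0.40075955, -0.27909873]), 'moment': array([ 0.03342036,  0.03752047, -0.00172324]), 'opening': 0.08749353050139429}
```

View pics/scene0.png

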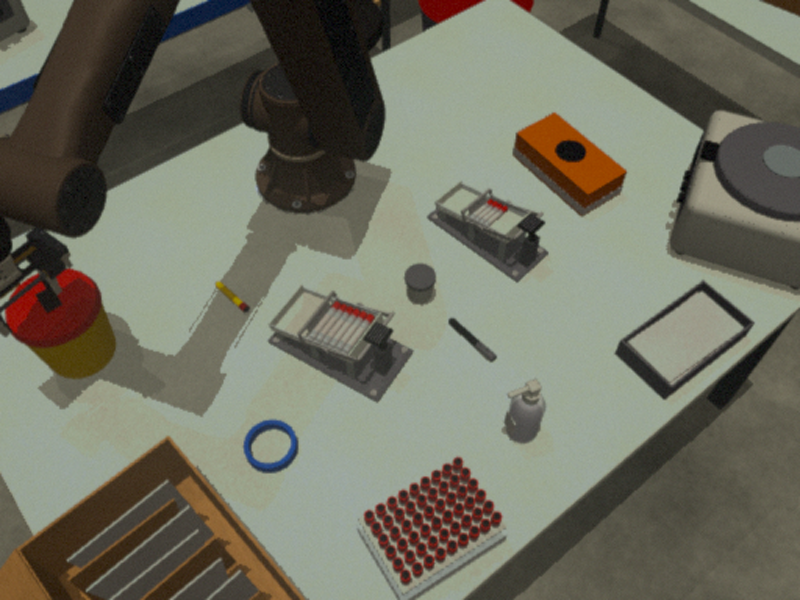

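View pics/top0.png

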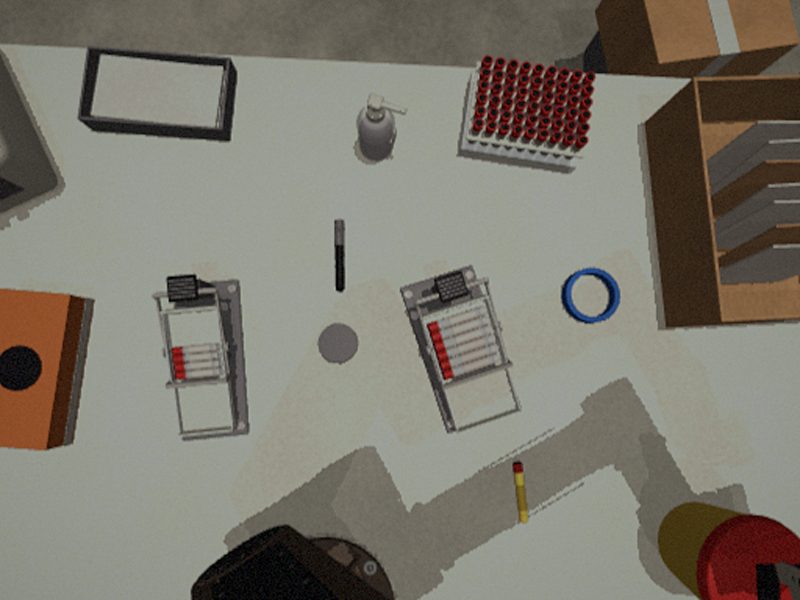

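The long dispenser is the one with six long tubes, at (460,350) in the top view and (340,335) in the scene view. The short one, with four short tubes, is at (205,360) and (490,230). I'll confirm this in a crop and work out the pose.

```bash
cat > h.py <<'E'
from plant import *
import cv2, numpy as np
def cam(s):
    K=np.array([[s["fx"],0,s["cx"]],[0,s["fy"],s["cy"]],[0,0,1]]);return K,np.array(s["rvec"],float),np.array(s["tvec"],float)
def P(s):
    K,r,t=cam(s);return K@np.c_[cv2.Rodrigues(r)[0],t]
def proj(s,X):
    K,r,t=cam(s);return cv2.projectPoints(np.array(X,float).reshape(-1,3),r,t,K,None)[0].reshape(-1,2)
def onz(s,uv,z):
    K,r,t=cam(s);R=cv2.Rodrigues(r)[0];d=R.T@np.linalg.inv(K)@[*uv,1];c=-R.T@t;return c+d*(z-c[2])/d[2]
def crop(s,name,x0,y0,w,h,k,pts=None):
    im=cv2.resize(s["image"][y0:y0+h,x0:x0+w,::-1],None,fx=k,fy=k,interpolation=cv2.INTER_CUBIC)
    if pts is not None:
        for u,v in pts: cv2.circle(im,(int((u-x0+.5)*k),int((v-y0+.5)*k)),3,(0,255,0),-1)
    cv2.imwrite("pics/"+name,im)
E
python3 - <<'E'
from h import *
S={n:snapshot(n) for n in("scene","top")}
p={n:landmark_of("long_pad",n)[0]["position"] for n in S}
X=cv2.triangulatePoints(P(S["scene"]),P(S["top"]),np.array(p["scene"],float),np.array(p["top"],float))
X=(X[:3]/X[3]).ravel();print(p,X,[proj(S[n],X) for n in S])
crop(S["top"],"t1.png",240,160,110,130,4.6)
crop(S["scene"],"s1.png",160,170,115,95,6)
E
```

```text
{'scene': [241.3, 210.8], 'top': [288.9, 183.1]} [ 0.52031896 -0.18259154  0.1337381 ] [array([[241.2463956 , 210.80111715]]), array([[288.80137053, 183.02260269]])]
```

View pics/t1.png

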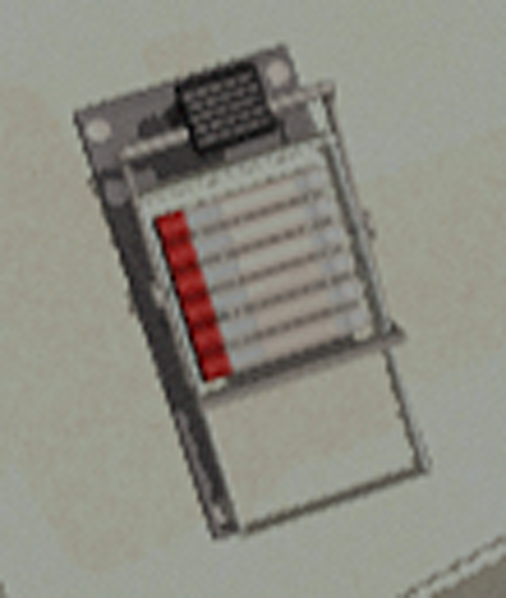

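View pics/s1.png

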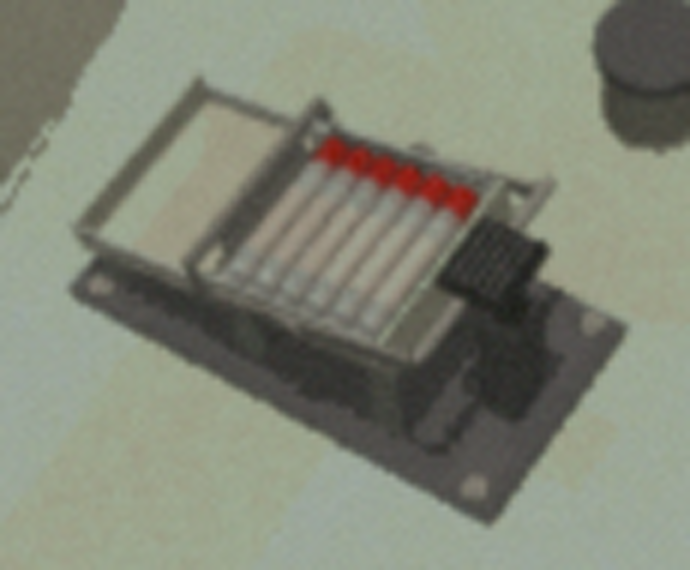

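The crops show six long, red-capped tubes, and the pad is at (225,108) in the top crop. Next I'll fit the base pose from its corners.

```bash
cat >> h.py <<'E'
def T(q,L):
    c,s=np.cos(q[2]),np.sin(q[2]);L=np.array(L,float).reshape(-1,3)
    return np.c_[q[0]+c*L[:,0]-s*L[:,1],q[1]+s*L[:,0]+c*L[:,1],L[:,2]]
E
python3 - <<'E'
from h import *
from scipy.optimize import least_squares
S={n:snapshot(n) for n in("scene","top")}
a,b=.131,.067
top=[((77,112),(a,b)),((285,45),(a,-b)),((215,538),(-a,b))]
sc=[((72,290),(-a,-b)),((490,522),(a,-b)),((625,325),(a,b))]
tp=np.array([u for u,_ in top])/4.6+[239.5,159.5]; sp=np.array([u for u,_ in sc])/6+[159.5,169.5]
f=lambda q:np.r_[(proj(S["top"],T(q,[[*l,q[3]] for _,l in top]))-tp).ravel(),(proj(S["scene"],T(q,[[*l,q[3]] for _,l in sc]))-sp).ravel()]
r=least_squares(f,[.45,-.18,0,.01]);q=r.x;print(q,np.degrees(q[2]),r.fun.round(1))
pad=T(q,[.094,0,.128]);print("pad",pad)
hx,hy=.02,.022
pts=T(q,[[.094+i*hx,j*hy,.128+i*.0025] for i in(-1,1) for j in(-1,1)]+[[.094,0,.128],[.063,.06,.104],[.063,-.06,.104]])
crop(S["top"],"t2.png",240,160,110,130,4.6,proj(S["top"],pts))
crop(S["scene"],"s2.png",160,170,115,95,6,proj(S["scene"],pts))
E
```

```text
[ 0.43335054 -0.21540003  0.34554077  0.00194981] 19.798027527401853 [-0.9 -0.1  0.2 -0.4 -0.1  0.6 -1.1 -0.  -0.2  0.5  0.6  0.2]
pad [[ 0.52179443 -0.18356171  0.128     ]]
```

View pics/t2.png

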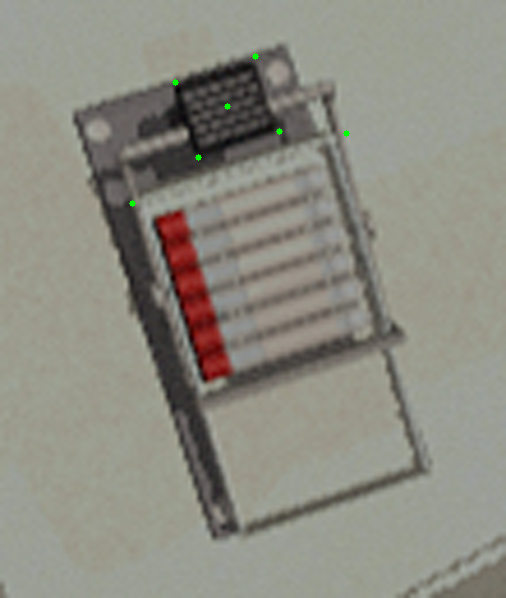

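View pics/s2.png

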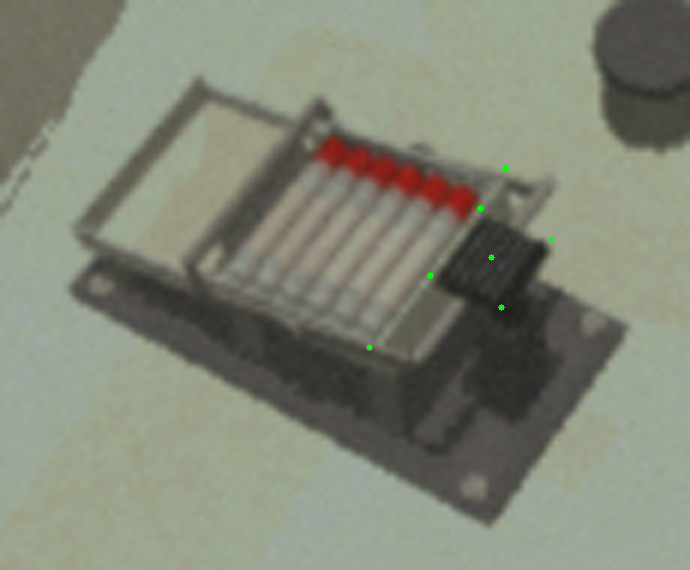

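The pad centre comes out at about (0.521,-0.183,0.13) from both triangulation and the model fit, with yaw about 18–19°. Now I'll shut the fingers and move to above it.

```bash
python3 -m inch '[{"dz":-30,"fingers":0},{"dx":-46,"dy":36,"dz":-40,"az":-1,"fingers":0},{"dx":-93,"dy":73,"dz":-40,"az":-2,"fingers":0},{"dx":-139,"dy":110,"dz":-40,"az":-3,"fingers":0},{"dx":-186,"dy":147,"dz":-40,"az":-4,"fingers":0},{"dx":-233,"dy":184,"dz":-40,"az":-4,"fingers":0},{"dx":-280,"dy":221,"dz":-40,"az":-4,"fingers":0},{"dx":-326,"dy":258,"dz":-40,"az":-4,"fingers":0}]'
```

```text
$[0]: bad value
```

```bash
python3 -m inch '[{"ax":0,"ay":0,"az":0,"dx":0,"dy":0,"dz":-30,"fingers":0},{"ax":0,"ay":0,"az":-1,"dx":-46,"dy":36,"dz":-40,"fingers":0},{"ax":0,"ay":0,"az":-2,"dx":-93,"dy":73,"dz":-40,"fingers":0},{"ax":0,"ay":0,"az":-3,"dx":-139,"dy":110,"dz":-40,"fingers":0},{"ax":0,"ay":0,"az":-4,"dx":-186,"dy":147,"dz":-40,"fingers":0},{"ax":0,"ay":0,"az":-4,"dx":-233,"dy":184,"dz":-40,"fingers":0},{"ax":0,"ay":0,"az":-4,"dx":-280,"dy":221,"dz":-40,"fingers":0},{"ax":0,"ay":0,"az":-4,"dx":-326,"dy":258,"dz":-40,"fingers":0}]'
```

```text
clock: 2.2
tool_pos: [0.4199, -0.3218, 0.267]
orientation: [-180.0, 0.0, -161.7]
force: [0.6, -0.6, 0.1]
opening: 0.0129
```

```bash
cat > where.py <<'E'
import sys
from h import *
from scipy.spatial.transform import Rotation as Ro
g=np.array(eval(sys.argv[1]));o=get_obs();R=Ro.from_euler('xyz',o["orientation"],degrees=True)
print(o["clock"],o["tool_pos"].round(4),o["orientation"].round(1),o["force"].round(1),o["opening"],o["joint_pos"].round(0),"to go mm",(R.inv().apply(g-o["tool_pos"])*1000).round(1))
E
python3 where.py '[.527,-.1815,.16]'
```

```text
2.2 [ 0.4199 -0.3218  0.267 ] [-180.     0.  -161.7] [ 0.6 -0.6  0.1] 0.012890340507146722 [-16.   5. -14.   0. -71. -55.] to go mm [-145.7   99.6  107. ]
```

```bash
python3 -m inch '[{"ax":0,"ay":0,"az":0,"dx":-48,"dy":33,"dz":0,"fingers":0},{"ax":0,"ay":0,"az":0,"dx":-96,"dy":66,"dz":0,"fingers":0},{"ax":0,"ay":0,"az":0,"dx":-146,"dy":100,"dz":20,"fingers":0},{"ax":0,"ay":0,"az":0,"dx":-146,"dy":100,"dz":60,"fingers":0},{"ax":0,"ay":0,"az":0,"dx":-146,"dy":100,"dz":97,"fingers":0},{"ax":0,"ay":0,"az":0,"dx":-146,"dy":100,"dz":97,"fingers":0}]'; python3 where.py '[.527,-.1815,.16]'; python3 - <<'E'
from h import *
S={n:snapshot(n) for n in("scene","top")}
crop(S["top"],"t3.png",230,130,130,130,4.6)
crop(S["scene"],"s3.png",160,150,130,110,5.4)
E
```

```text
clock: 2.95
tool_pos: [0.5243, -0.1823, 0.1672]
orientation: [179.9, -0.3, -161.7]
force: [-0.6, -0.9, 0.9]
opening: 0.0005
2.95 [ 0.5243 -0.1823  0.1672] [ 179.9   -0.3 -161.7] [-0.6 -0.9  0.9] 0.0005099981026989814 [  1.  12. -19.  -0. -59. -73.] to go mm [-2.8 -0.1  7.2]
```

View pics/t3.png

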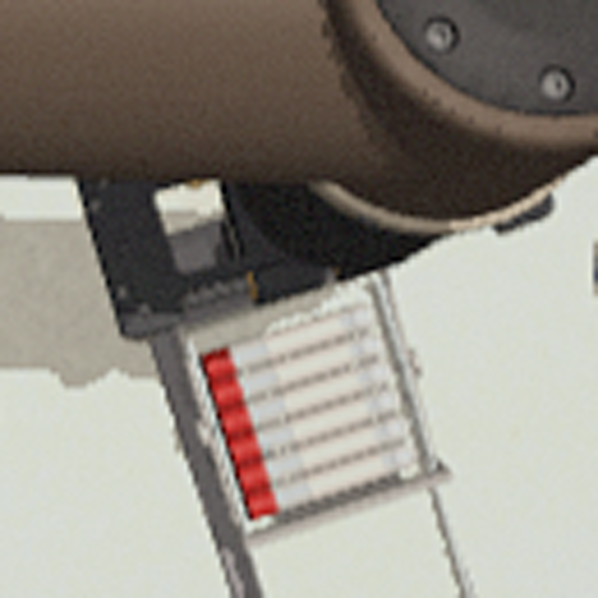

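View pics/s3.png

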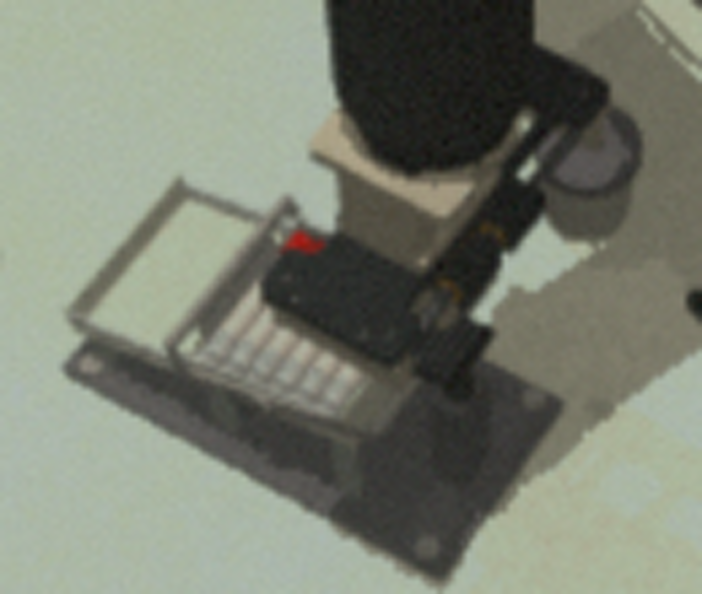

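The shut fingers are over the pad. In the scene crop the tips are at about (460,370). Pressing in stages now.

```bash
python3 -m inch '[{"ax":0,"ay":0,"az":0,"dx":-2,"dy":0,"dz":15,"fingers":0},{"ax":0,"ay":0,"az":0,"dx":-2,"dy":0,"dz":32,"fingers":0},{"ax":0,"ay":0,"az":0,"dx":-2,"dy":0,"dz":40,"fingers":0},{"ax":0,"ay":0,"az":0,"dx":-3,"dy":0,"dz":48,"fingers":0},{"ax":0,"ay":0,"az":0,"dx":-4,"dy":0,"dz":54,"fingers":0},{"ax":0,"ay":0,"az":0,"dx":-4,"dy":0,"dz":57,"fingers":0},{"ax":0,"ay":0,"az":0,"dx":-4,"dy":0,"dz":57,"fingers":0}]'; python3 where.py '[.532,-.18,.107]'; python3 - <<'E'
from h import *
S={n:snapshot(n) for n in("scene","top")}
crop(S["top"],"t4.png",230,130,130,130,4.6)
crop(S["scene"],"s4.png",160,150,130,110,5.4)
E
```

```text
clock: 3.92
tool_pos: [0.5324, -0.1813, 0.1137]
orientation: [-179.9, 0.2, -161.6]
force: [3.6, 1.5, 5.5]
opening: 0.0008
3.925 [ 0.5324 -0.1813  0.1137] [-179.9    0.2 -161.6] [3.6 1.5 5.5] 0.0007863863436205791 [  1.  16. -23.   0. -52. -73.] to go mm [-0.   1.4  6.7]
```

View pics/t4.png

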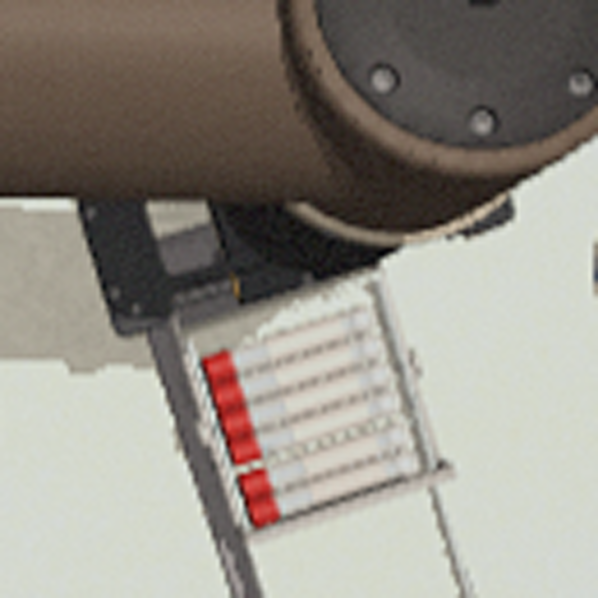

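View pics/s4.png

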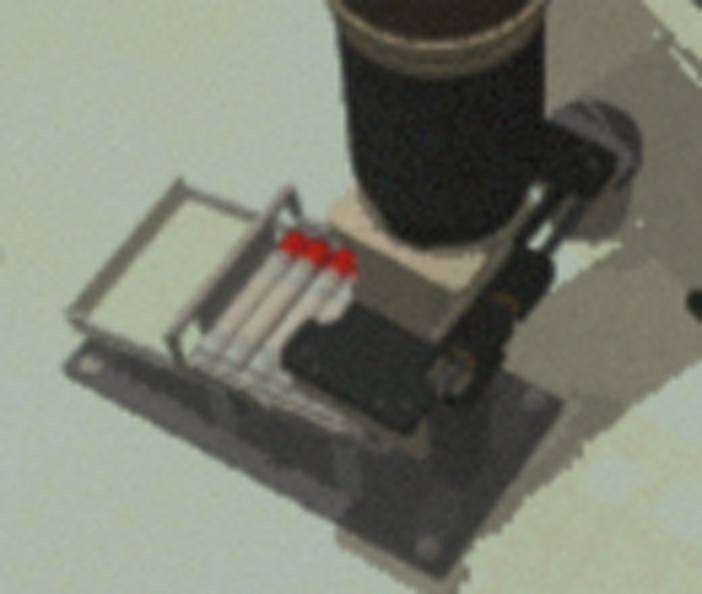

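The first two tubes have separated at caps (255,490) and (262,508), and the prongs are up, but the gate isn't fully lifted yet. Continuing to the stop.

```bash
python3 -m inch '[{"ax":0,"ay":0,"az":0,"dx":0,"dy":0,"dz":3,"fingers":0},{"ax":0,"ay":0,"az":0,"dx":-1,"dy":0,"dz":6,"fingers":0},{"ax":0,"ay":0,"az":0,"dx":-1,"dy":0,"dz":6,"fingers":0}]'; python3 where.py '[.532,-.18,.107]'; python3 - <<'E'
from h import *
S={n:snapshot(n) for n in("scene","top")}
crop(S["top"],"t5.png",230,150,130,130,4.6)
crop(S["scene"],"s5.png",160,150,130,110,5.4)
E
```

```text
clock: 4.4
tool_pos: [0.5335, -0.181, 0.1078]
orientation: [-179.9, 0.3, -161.6]
force: [5.2, 3.3, 6.6]
opening: 0.0007
4.4 [ 0.5335 -0.181   0.1078] [-179.9    0.3 -161.6] [5.2 3.3 6.6] 0.0007428251461645821 [  1.  16. -23.   0. -51. -73.] to go mm [1.1 1.4 0.8]
```

View pics/t5.png

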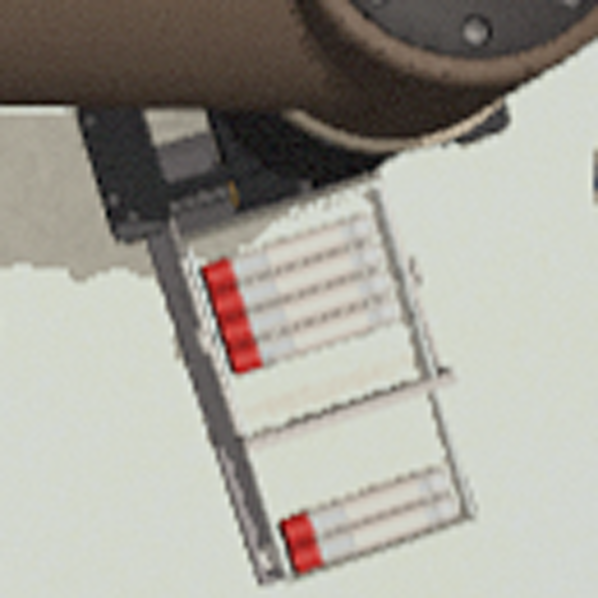

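View pics/s5.png

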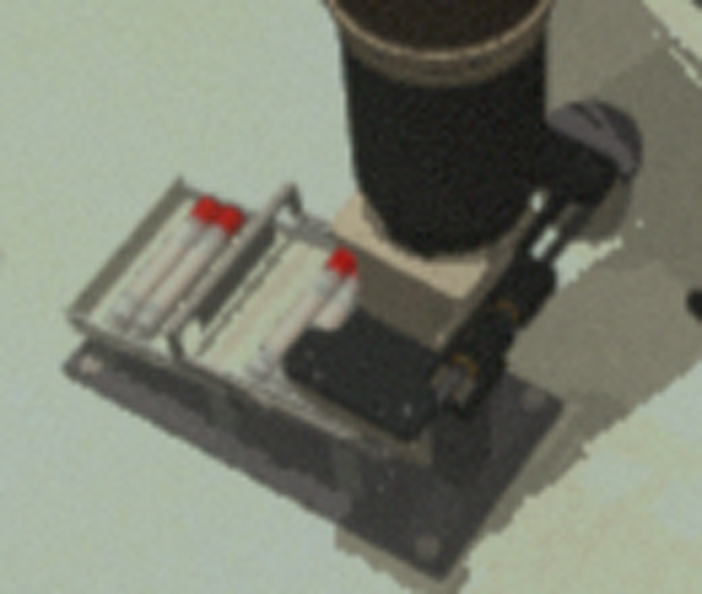

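Two tubes are in the tray at (300,540). I'll push a little further until the force shows the lever on its stop.

```bash
python3 -m inch '[{"ax":0,"ay":0,"az":0,"dx":0,"dy":0,"dz":2,"fingers":0},{"ax":0,"ay":0,"az":0,"dx":0,"dy":0,"dz":2,"fingers":0}]'; python3 where.py '[.532,-.18,.107]'
```

```text
clock: 4.75
tool_pos: [0.5338, -0.1809, 0.1069]
orientation: [-179.9, 0.3, -161.6]
force: [3.9, 4.5, 13.8]
opening: 0.0004
4.75 [ 0.5338 -0.1809  0.1069] [-179.9    0.3 -161.6] [ 3.9  4.5 13.8] 0.0004007169403892698 [  1.  16. -23.   0. -51. -73.] to go mm [ 1.4  1.5 -0.1]
```

The force jumped to 13.8 N with the commanded depth not reached, so the lever is on its stop. Releasing fully.

```bash
python3 -m inch '[{"ax":0,"ay":0,"az":0,"dx":0,"dy":0,"dz":-15,"fingers":0},{"ax":0,"ay":0,"az":0,"dx":4,"dy":0,"dz":-35,"fingers":0},{"ax":0,"ay":0,"az":0,"dx":6,"dy":0,"dz":-65,"fingers":0},{"ax":0,"ay":0,"az":0,"dx":6,"dy":0,"dz":-65,"fingers":0},{"ax":0,"ay":0,"az":0,"dx":6,"dy":0,"dz":-65,"fingers":0},{"ax":0,"ay":0,"az":0,"dx":6,"dy":0,"dz":-65,"fingers":0},{"ax":0,"ay":0,"az":0,"dx":6,"dy":0,"dz":-65,"fingers":0},{"ax":0,"ay":0,"az":0,"dx":6,"dy":0,"dz":-65,"fingers":0}]'; python3 -m inch '[{"ax":0,"ay":0,"az":0,"dx":0,"dy":0,"dz":0,"fingers":0},{"ax":0,"ay":0,"az":0,"dx":0,"dy":0,"dz":0,"fingers":0},{"ax":0,"ay":0,"az":0,"dx":0,"dy":0,"dz":0,"fingers":0},{"ax":0,"ay":0,"az":0,"dx":0,"dy":0,"dz":0,"fingers":0}]'; python3 where.py '[.527,-.1815,.107]'; python3 - <<'E'
from h import *
S={n:snapshot(n) for n in("scene","top")}
crop(S["top"],"t6.png",230,150,130,130,4.6)
crop(S["scene"],"s6.png",160,150,130,110,5.4)
E
```

```text
clock: 5.75
tool_pos: [0.525, -0.1829, 0.1691]
orientation: [180.0, -0.1, -161.7]
force: [0.4, -0.6, -0.4]
opening: 0.0006
clock: 6.25
tool_pos: [0.5252, -0.183, 0.1696]
orientation: [180.0, 0.0, -161.7]
force: [0.3, 0.2, -0.2]
opening: 0.0003
6.25 [ 0.5252 -0.183   0.1696] [ 180.     0.  -161.7] [ 0.3  0.2 -0.2] 0.0002708369745544691 [  1.  12. -19.  -0. -59. -73.] to go mm [-2.2  0.8 62.6]
```

View pics/t6.png

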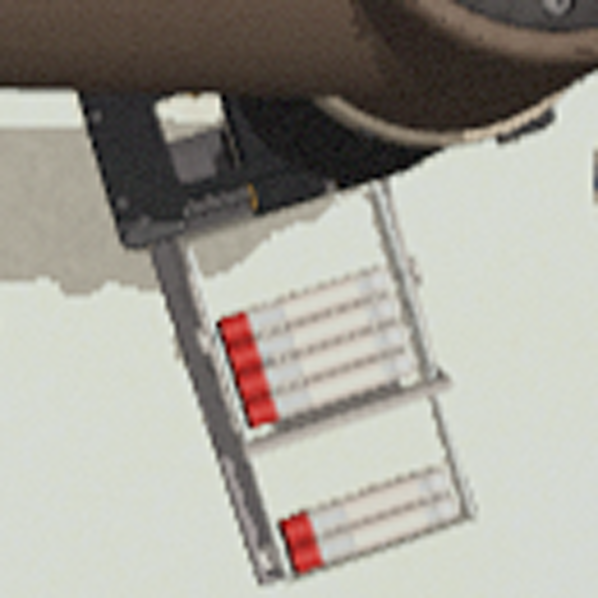

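View pics/s6.png

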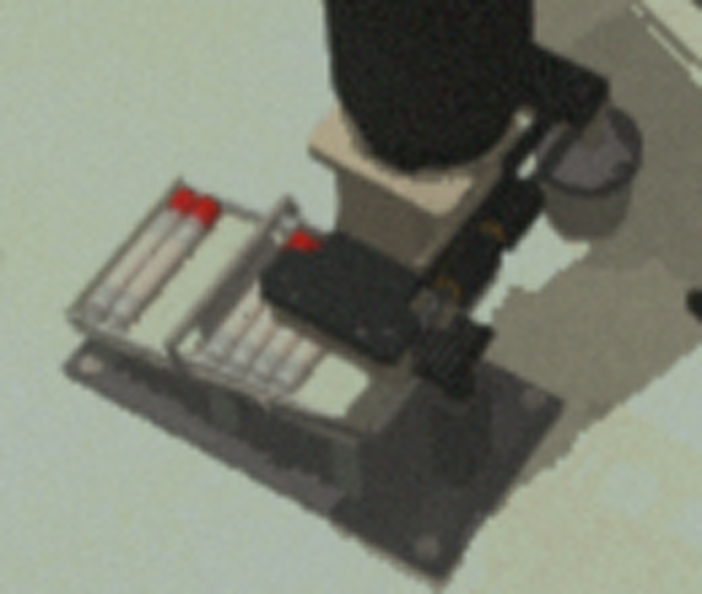

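Two tubes are in the tray (caps at (300,540)), and the remaining four have rolled to a closed gate (caps 325–410). The pad is clear of the fingers. Now the second full press, all the way in one go: 65 mm from here.

```bash
python3 -m inch '[{"ax":0,"ay":0,"az":0,"dx":-1,"dy":0,"dz":18,"fingers":0},{"ax":0,"ay":0,"az":0,"dx":-2,"dy":0,"dz":34,"fingers":0},{"ax":0,"ay":0,"az":0,"dx":-3,"dy":0,"dz":44,"fingers":0},{"ax":0,"ay":0,"az":0,"dx":-5,"dy":0,"dz":54,"fingers":0},{"ax":0,"ay":0,"az":0,"dx":-6,"dy":0,"dz":62,"fingers":0},{"ax":0,"ay":0,"az":0,"dx":-6,"dy":0,"dz":65,"fingers":0},{"ax":0,"ay":0,"az":0,"dx":-6,"dy":0,"dz":65,"fingers":0},{"ax":0,"ay":0,"az":0,"dx":-6,"dy":0,"dz":65,"fingers":0}]';  python3 - <<'E'
from h import *
S={n:snapshot(n) for n in("scene","top")}
crop(S["top"],"t7.png",230,150,130,130,4.6)
E
```

```text
clock: 7.35
tool_pos: [0.5341, -0.1806, 0.1069]
orientation: [-179.9, 0.3, -161.6]
force: [1.9, 5.5, 14.3]
opening: 0.0008
```

View pics/t7.png

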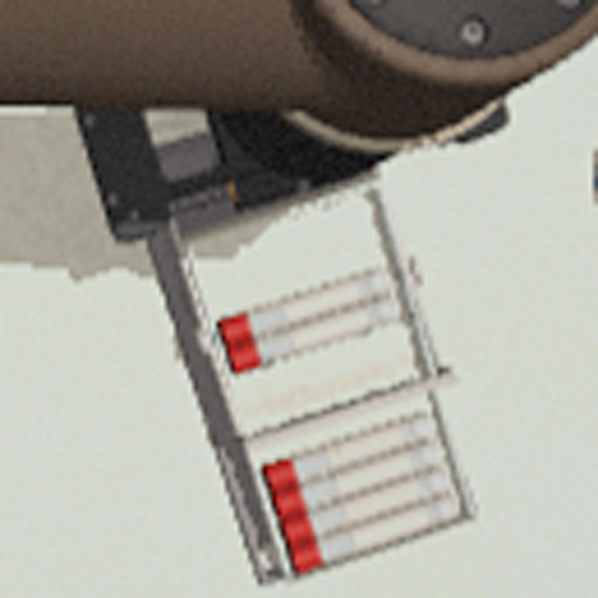

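Four tubes are in the tray (caps 470–560) and two are held back by the prongs. The lever is on its stop at 14 N. Releasing and backing well clear.

```bash
python3 -m inch '[{"ax":0,"ay":0,"az":0,"dx":0,"dy":0,"dz":-15,"fingers":0},{"ax":0,"ay":0,"az":0,"dx":4,"dy":0,"dz":-35,"fingers":0},{"ax":0,"ay":0,"az":0,"dx":6,"dy":0,"dz":-65,"fingers":0},{"ax":0,"ay":0,"az":0,"dx":6,"dy":0,"dz":-110,"fingers":0},{"ax":0,"ay":0,"az":0,"dx":6,"dy":0,"dz":-150,"fingers":0},{"ax":0,"ay":0,"az":0,"dx":40,"dy":-35,"dz":-160,"fingers":0},{"ax":0,"ay":0,"az":0,"dx":80,"dy":-70,"dz":-160,"fingers":0},{"ax":0,"ay":0,"az":0,"dx":120,"dy":-105,"dz":-160,"fingers":0}]'; python3 -m inch '[{"ax":0,"ay":0,"az":0,"dx":40,"dy":-40,"dz":0,"fingers":0},{"ax":0,"ay":0,"az":0,"dx":80,"dy":-80,"dz":0,"fingers":0},{"ax":0,"ay":0,"az":0,"dx":80,"dy":-80,"dz":0,"fingers":0},{"ax":0,"ay":0,"az":0,"dx":80,"dy":-80,"dz":0,"fingers":0}]';  python3 - <<'E'
from h import *
S={n:snapshot(n) for n in("scene","top")}
crop(S["top"],"t8.png",90,90,340,250,2.3)
crop(S["scene"],"s8.png",130,100,230,160,3.4)
E
```

```text
clock: 8.45
tool_pos: [0.4485, -0.3194, 0.2647]
orientation: [180.0, -0.0, -161.7]
force: [1.4, -1.1, -0.6]
opening: 0.0006
clock: 8.95
tool_pos: [0.3985, -0.4195, 0.2642]
orientation: [179.9, -0.0, -161.8]
force: [-0.2, 0.3, 0.2]
opening: 0.0003
```

View pics/t8.png

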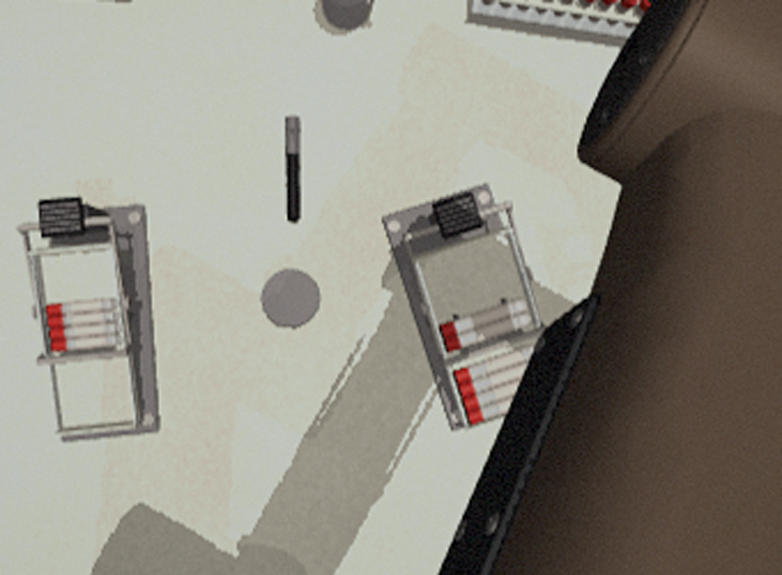

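View pics/s8.png

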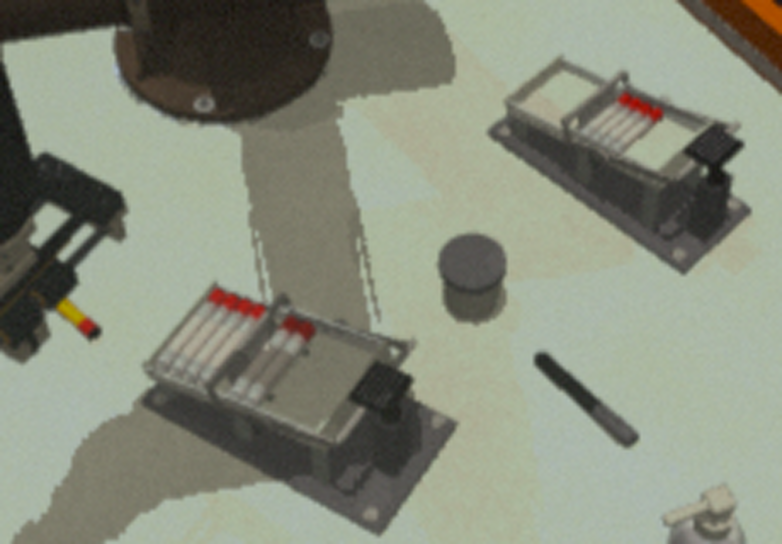

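The scene crop shows four tubes in the tray (caps (215–258,300)), two at the gate (298,328), and the pad up at (382,385). The short dispenser and the bystanders in view haven't moved. The arm is clear, so I'll hand in.

```bash
python3 -c "
from plant import *
print(get_obs()['clock'],close_job())"
```

```text
the job is handed in; nothing more can be done
9.05 None
```

I pressed the long dispenser's pad down to its stop twice with the shut fingers, and four long tubes are now in its front tray. I let the lever come fully up after each press, and the job was handed in at about 9 s.

- **Presses:** the wrist sensor read about 14 N upward on the stop both times. On the first press I paused just short of the stop and two tubes rolled out there. I then pushed on to the stop, so it was one continuous stroke.
- **Last check:** the final pictures show four tubes in the tray, two left at the gate, the pad back up and the arm clear. The specimen cup, marker and short dispenser had not moved. The tape roll was not in those last crops, and the sanitizer was only partly in view. The arm stayed well above the table away from the pad.
- **Disagreement:** the pad height came out at about 134 mm from the cameras against 128 mm in the description. I went by the force rather than either height.

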